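# Load the big cell into the readout's sprung battery tray

### The job

Put the big cell into the battery tray of the length readout: pick it up from its wooden cradle, push its flat end against the coil spring while its button end is still up, then bring the button end down in front of the fixed contact wall, and see that the cell lies fully home, level, held between spring and contact. Be gentle: push the spring no harder than the cell needs, never hard against its stop, and do not ram the cell into the tray; leave the smaller cell and all the other things where they are.

Things in the scene. Friction and masses are not known exactly. Their poses are not given: they have to be found in the camera images.
- cell: the big battery cell: black sleeve, bare steel ends, 33 mm diameter, 62 mm long over all, of which the last 3 mm is the button (steel, 11 mm across); 110 to 170 g. Origin on its axis at the middle of the 62 mm; its x axis runs along the cell towards the button. It lies level on a plywood cradle, axis 30.4 mm above the table, button end ahead (+x) or up to 65 degrees left of it.
- button_end (a point): centre of the button's tip on the big cell (31 mm along its x)
- flat_end (a point): centre of the flat end face of the big cell (-31 mm along its x)
- cradle_a: the fixed plywood cradle under the big cell (cradle places are swapped at random), origin under its middle: board 74 x 50 x 8 mm, on it two strips along the cell (x axis), 60 mm long, outer faces 24 mm apart, tops at 16 mm; so fingers can pass down beside the cell to 8 mm above the table
- cradle_b: the same kind of cradle, holding the smaller cell
- tray: the grey battery tray, fixed; origin on the table; x axis along the bay, from the spring to the contact wall (world yaw 0.6 to 1.5), z up. Along x: base plate -77 to 103 mm, 90 mm wide, top at 10 mm; black readout pod 51 to 101, 86 mm wide, top at 46. On it sits the carrier, set anywhere up to 10 mm either way along x and stiff there; poses do not show where: feel or look
- wall_top (a point): nominal (carrier in the middle): middle of the top edge of the fixed contact wall, on its face towards the spring: tray x = 33.5 mm, 43 mm above the table; wall 46 mm wide, 7 mm thick. It moves with the carrier, this point does not
- opening (a point): nominal middle of the carrier's open part, tray x = 3.75 mm, at the top (26 mm) of two rails along the bay, inner edges 16 mm, outer faces 24 mm apart. Thin cheeks, 38 mm apart inside, 46 outside, guide the cell's sides: tray x -44 to -20, top at 45 mm, and 27.5 to 33.5, top at 41; between them the sides are open for fingers to the base plate. Spring housing x -62 to -44, 46 mm wide, top at 57
- bay (a point): nominal place of the seated cell's middle (carrier in the middle, so up to 10 mm off along x): on the bay's axis, 2.5 mm along tray x, 40.5 mm above the table: the cell rests on the rails, button tip against the wall; axes as the tray's
- spring_disc (a point): nominal centre of the free face of the spring's steel disc (18 mm diameter, 2 mm thick, facing along tray x, 40.5 mm above the table), carrier in the middle, spring free: tray x = -21.5 mm. The free gap from disc to wall is 55 mm, 7 mm shorter than the cell. The disc slides back along -x on a coil spring of 1.4 N/mm, solid at 15 mm
- spring_top (a point): nominal top edge of that disc, 49.5 mm above the table: with the cell tipped button end up, it bears on the flat end. Seated, the spring pushes with 10 N (7 mm); tipping the button end in past the wall takes about 10 mm (14 N); it is solid at 21 N, over 25 N is too much. Wall friction can hold the button end up after release: then press it down, under 15 N
- small_cell: a smaller cell of the same look (26 mm diameter, 50 mm long, origin at its middle) lying on the other cradle; a bystander
- jar: white closed jar 52 mm across, 55 mm tall, origin under it; a bystander
- jar2: another white jar like it; a bystander
- screwdriver: screwdriver, 180 mm, lying; a bystander
- pencil: flat carpenter's pencil 150 x 12 x 7 mm lying along its x; a bystander
- tape: empty cardboard tape core, 90 mm across, 24 mm tall, lying flat; a bystander
- offcut: plywood offcut 90 x 50 x 18 mm; a bystander
- rule_bar: flat steel bar 300 x 30 x 5 mm; a bystander
Things that resemble listed ones, but are neither listed nor needed, are in the scene too. Of the things shaped like the tray, the grey one is meant.

How it is judged (in metres and radians):
On the way, in this order (a step that is already met when the one before it is completed fails the run):
1. the big cell has been lifted off its cradle (height (world z) of cell above 0.07 m), for 0.1 s.
2. the flat end, down in the bay, pushes on the spring with over 4 N while the button end is still up, 12 mm or more above its place (contact force between cell and tray above 4 N and z of button_end in the frame of bay above 0.012 m and z of flat_end in the frame of bay below 0.012 m and x of flat_end in the frame of bay below -0.005 m), for 0.1 s.
At the end, for the whole second after the job is handed in: The big cell rests in the bay: middle at seated height within 2.5 mm, within 3 mm of the bay's axis and 13 mm along it of the nominal place, ends level within 3 mm, along the bay within 0.09 rad, button to the wall, clamped (tray bears on it with over 6 N), at rest (z of cell in the frame of bay between -0.0025 and 0.0025 m and y of cell in the frame of bay between -0.003 and 0.003 m and x of cell in the frame of bay between -0.013 and 0.013 m and z of button_end in the frame of bay between -0.003 and 0.003 m and z of flat_end in the frame of bay between -0.003 and 0.003 m and angle between the x axis of cell and the x axis of tray, either way round below 0.09 rad and x of button_end in the frame of bay above 0.015 m and contact force between cell and tray above 6 N and linear speed of cell below 0.01 m/s); the robot touches nothing.
It fails at once if with the button end still up (20 mm or more above its place) the cell is pushed on the spring or tray with over 25 N (contact force between cell and tray above 25 N and z of button_end in the frame of bay above 0.02 m).
It fails at once if the cell is rammed into the tray (over 40 N in all, of which spring and contact wall make up 20 N on a seated cell) (contact force between cell and tray above 40 N).
It fails at once if the gripper pushes on the tray with over 20 N (contact force between the arm and tray above 20 N).
It fails at once if a bystander (the smaller cell, jars, screwdriver, pencil, tape core, offcut, bar) is moved by more than 20 mm (distance of any of small_cell, jar, jar2, screwdriver, pencil, tape, offcut, rule_bar from where it was at the start of the episode above 0.02 m).
It also fails if it takes over 72 s, if anything falls off the work surface, if the arm or the gripper's body presses on something with over 40 N, if the wrist force passes 120 N, or if a joint passes its speed limit or range.

### The arm

A 6-joint arm with a two-finger parallel gripper is mounted at the origin on the work surface. World frame = base frame: x ahead of the robot, y to its left, z up, the work surface at z = 0. Lengths are in m, angles in degrees, forces in N, time in s.
With the tool pointing down it reaches from about 0.35 to 0.875 m from the base axis. Payload 4.2 kg.
Tool frame: the origin (TCP) lies midway between the tips of the shut fingers; the grasp point (between the pads) lies 19 mm behind it; z points along the fingers, y is the line along which they close (so a half turn about z gives the same grasp; the last joint's range is limited). The gripper opens to 87 mm and grips with 3 to 60 N. Pads are 19 mm wide; open, the fingers measure 117 mm over their backs; the gripper's body (75 mm by 190 mm) begins 51 mm behind the grasp point.
Start: joints at [85.978, 22.042, 0.453, 0, -68.411, -14.817], TCP at [0.202, 0.592, 0.187] pointing down, gripper open.
Joint ranges: [-179.83, 179.83], [-69.29, 118.12], [-61.27, 80.66], [-181.25, 117.63], [-171.15, -9.14], [-177.46, 177.46]. Speed limits (degrees/s): [159.86, 159.86, 180, 180, 180, 180].

### API

Orientations are given as a 3x3 rotation matrix whose columns are the frame's x, y, z axes.
In Python, from station import sensors, eyes, workorder gives the robot as it stands.
- The arm moves only by the tool send_path, called as name(argument=value, ...) on one line, values as JSON. Schema: {"type":"object","properties":{"ticks":{"type":"array","items":{"type":"number"},"minItems":7,"maxItems":56},"only":{"type":"string"},"quiet":{"type":"boolean"},"lines":{"type":"string"}},"required":["ticks"],"additionalProperties":false}. ticks is one flat list of numbers that holds 1 to 8 rows one after another, with no inner brackets; each row has 7 numbers: the opening from 0.0 (shut) to 1.0 (fully open), then dx, dy, dz in m, then a rotation vector rx, ry, rz in degrees; each row is the pose to reach, as a shift and turn from the pose commanded when the call began, along the tool's axes at that moment; what a row does not reach only later rows make up. A row lasts 1/10 s, in which the tool goes at most 0.05 m and 8.59 degrees, less where a joint would pass 70% of its speed; a pose out of reach is approached as far as the arm can. The fingers move at their own pace and stop on an object; the grip force is fixed at half the most. Time passes only in rows, so rows that do not move let the fingers close. The tool returns the time, the measured TCP pose, the force, the opening and the grip force at its end. only (a regular expression) keeps the lines of the reply that match it, lines (a string "A,B") keeps lines A to B, and quiet returns only ok. Input that does not fit is refused with a message, and nothing moves.
- sensors.sense(): the state, without advancing time (a new reading comes with each control period).
- eyes.capture(name): name is "scene" or "top" or "wrist"; returns a dict with "pixels" (400x640x3 uint8, red, green, blue), "z_map" (400x640 float32, m along the optical axis (not along the pixel's ray), 0 where there is no reading), "K" (3x3 intrinsics, pixels), "distortion" ([k1, k2, p1, p2, k3] as OpenCV has them; the pictures are not rectified), "world_from_camera" (4x4, takes a point from camera to world coordinates). Camera axes: x right, y up, looking along -z (the intrinsics and any distortion apply to the point x, -y, -z); pixel columns grow to the right and rows downward; lengths in m; the calibration is good to about 2 mm. A picture is of the moment at which its call begins.
- workorder.finish_job(): hands the job in; it is judged then, once.
The state is a dict: "time_s": time; "joints": joint angles; "joint_velocities": joint speeds; "effort": joint torques, N m; "tcp_pos": TCP position; "ee_rot": TCP orientation; "wrist_force": force on the tool from outside, world axes, zero at the start; "moment": the same for the moment, N m; "gripper_width": opening from 0.0 (shut) to 1.0 (fully open); "gripper_force": force on a finger pad.
Only numpy, scipy, OpenCV 4.12 (cv2) and the standard library are available. Lean on these libraries where they do the work, as an engineer would, in place of code of your own. Each camera call takes 0.05 s, during which the arm holds its last target. There are 200 camera calls.

## Working session

There is one attempt and no reset: what is moved stays moved. The work goes in short steps, Python scripts to look and compute and a tool call to move; the robot and the scene stay as the last step left them, time stands still between calls to the robot, and variables do not carry over. Pictures are saved under pics/ and viewed, at most 10 in all, crops included, and the job is handed in when it is done.

```bash
ls; mkdir -p pics
```

Create h.py:
```python
import numpy as np, cv2
from station import sensors, eyes, workorder
def cap(n):
    c=eyes.capture(n); np.savez('pics/%s.npz'%n,**{k:np.array(v) for k,v in c.items()}); return c
def load(n): return dict(np.load('pics/%s.npz'%n))
def rays(c,uv):
    uv=np.array(uv,float).reshape(-1,1,2)
    p=cv2.undistortPoints(uv,np.array(c['K']),np.array(c['distortion'])).reshape(-1,2)
    d=np.c_[p[:,0],-p[:,1],-np.ones(len(p))]; T=np.array(c['world_from_camera'])
    return T[:3,3], d@T[:3,:3].T
def onplane(c,uv,z):
    o,d=rays(c,uv); return o+d*((z-o[2])/d[:,2])[:,None]
def pts(c,uv):
    uv=np.array(uv,int).reshape(-1,2); o,d=rays(c,uv); z=np.array(c['z_map'])[uv[:,1],uv[:,0]]
    return o+d*z[:,None]
def save(c,name,box=None,s=1):
    im=np.array(c['pixels'])[:,:,::-1]
    if box: im=im[box[1]:box[3],box[0]:box[2]]
    cv2.imwrite('pics/'+name,cv2.resize(im,None,fx=s,fy=s,interpolation=cv2.INTER_CUBIC))
```

Run:
```python
from h import *
t=cap('top'); save(t,'top1.png',s=1.25); s=cap('scene'); save(s,'scene1.png',s=1.25)
w=cap('wrist')
for c in(t,s,w): print(np.round(c['world_from_camera'],3), c['K'][0][0], c['distortion'])
print(sensors.sense())
```

```text
pics
[[ 0.023  0.995 -0.093  0.391]
 [-1.     0.021 -0.017 -0.003]
 [-0.015  0.094  0.995  1.236]
 [ 0.     0.     0.     1.   ]] 400.96012834512885 [0.00163089 0.         0.         0.         0.        ]
[[ 0.806 -0.322  0.496  1.079]
 [ 0.591  0.417 -0.691 -0.813]
 [ 0.016  0.85   0.526  0.679]
 [ 0.     0.     0.     1.   ]] 422.0096300232112 [0.01997853 0.         0.         0.         0.        ]
[[-0.324  0.914  0.246  0.269]
 [-0.946 -0.313 -0.083  0.568]
 [ 0.001 -0.259  0.966  0.382]
 [ 0.     0.     0.     1.   ]] 292.98474190439464 [-0.04204939  0.          0.          0.          0.        ]
{'time_s': 0.15, 'joints': array([ 8.59792553e+01,  2.20796020e+01,  3.98982259e-01, -1.99820560e-02,
       -6.84112608e+01, -1.48172669e+01]), 'joint_velocities': array([-3.63564390e-02, -9.98801229e-02,  2.94708732e-01,  9.98688692e-02,
       -4.51672730e-02, -9.60012639e-05]), 'effort': array([-1.40923735e-04, -3.91052520e+01,  1.87587887e+01,  4.22241390e+00,
        1.23691736e-02, -1.35178148e-04]), 'tcp_pos': array([0.20162864, 0.59105212, 0.18653171]), 'ee_rot': array([[ 9.46393747e-01, -3.23014994e-01, -4.35929481e-04],
       [-3.23015273e-01, -9.46392438e-01, -1.57691092e-03],
       [ 9.68055059e-05,  1.63319051e-03, -9.99998662e-01]]), 'wrist_force': array([0.28502031, 0.10647028, 0.34376047]), 'moment': array([-0.02451325,  0.03450465,  0.0016835 ]), 'gripper_force': 0.0, 'gripper_width': 1.004530486281869}
```

View pics/top1.png

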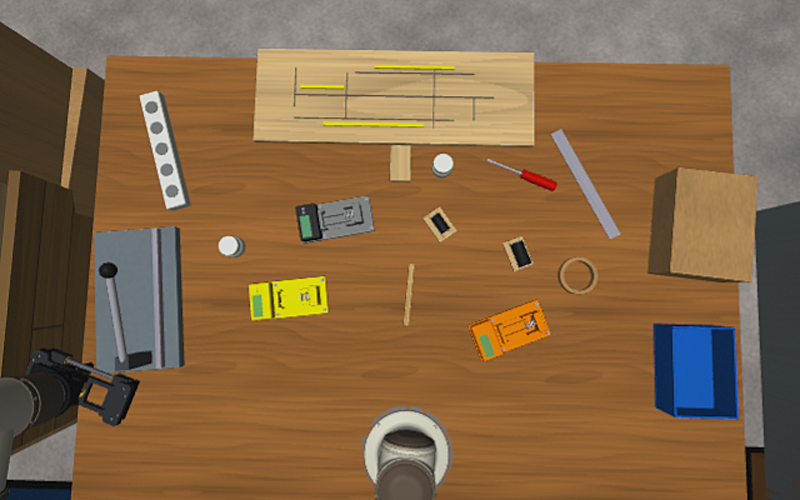

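View pics/scene1.png

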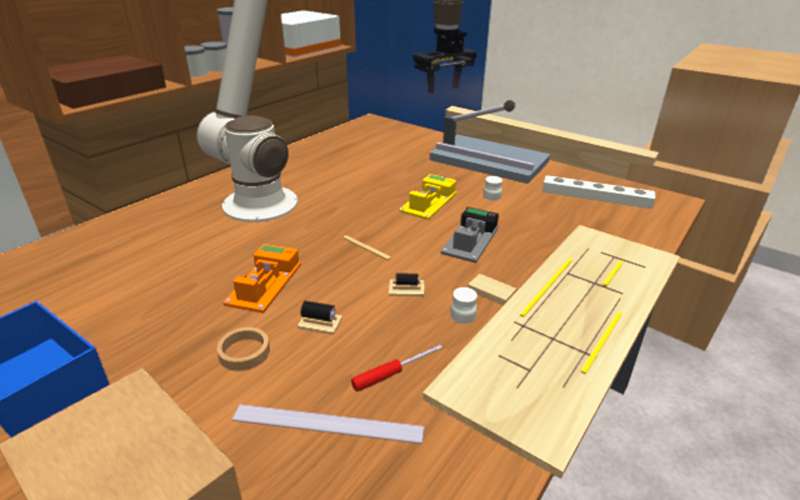

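Top view (800-px scale): cells at (440,223) and (518,254). Trays are grey at (335,218), yellow at (290,297) and orange at (510,330). The grey tray is the target. I'll measure both cells to find the big one.

Run:
```python
from h import *
t=load('top'); im=t['pixels'].astype(int)
# black sleeves
for n,(u,v) in dict(A=(352,178),B=(414,203)).items():
    m=np.zeros((400,640),np.uint8); m[v-20:v+20,u-22:u+22]=(im[v-20:v+20,u-22:u+22].max(2)<70)
    k,l,st,ce=cv2.connectedComponentsWithStats(m); i=1+np.argmax(st[1:,4]); ys,xs=np.where(l==i)
    P=pts(t,np.c_[xs,ys]); zt=np.percentile(P[:,2],90)
    Q=onplane(t,np.c_[xs,ys],zt*0.6)[:,:2]; r=cv2.minAreaRect((Q*1000).astype(np.float32)); print(n,st[i],ce[i],'top z',zt,r)
# grey tray points from depth
u0,v0,u1,v1=232,152,305,198
vv,uu=np.mgrid[v0:v1,u0:u1]; P=pts(t,np.c_[uu.ravel(),vv.ravel()])
b=(P[:,2]>0.006); pb=P[b]
Hh=(pb[:,2]>0.042)&(pb[:,2]<.05)
print('all',cv2.minAreaRect((pb[:,:2]*1000).astype(np.float32)),'h',np.percentile(pb[:,2],[5,50,95,100]))
print('housing pts',pb[pb[:,2]>.052].mean(0))
c=im[v0:v1,u0:u1]
a=np.array(t['pixels'])[:,:,::-1]
x=np.hstack([cv2.resize(a[145:205,228:308],None,fx=5,fy=5,interpolation=2),cv2.resize(a[155:225,338:438],None,fx=4,fy=300/70,interpolation=2)])
cv2.imwrite('pics/crop1.png',x)
```

```text
A [345 171  15  16 116] [351.69827586 178.3362069 ] top z 0.0394754507955718 ((550.7191772460938, -71.09764099121094), (45.51018142700195, 23.465208053588867), 36.34663391113281)
B [408 193  17  21 195] [416.14358974 202.78974359] top z 0.047882309450426284 ((479.7681579589844, -265.9599304199219), (56.77418518066406, 30.79944610595703), 21.958120346069336)
all ((535.538818359375, 120.47673034667969), (327.7859802246094, 193.16293334960938), 70.85182189941406) h [0.00743334 0.01728411 0.05486695 1.23615229]
housing pts [0.53832608 0.1105936  0.25497993]
```

View pics/crop1.png

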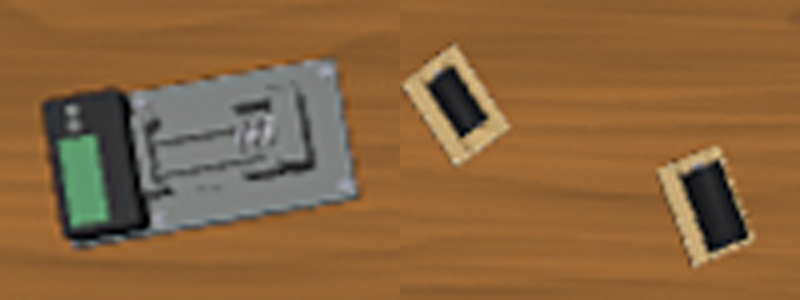

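The crops show A, the small cell, at (352,178) with top z 39 mm, and B, the big cell, at (416,203) with top z 48 mm, at (0.480,-0.266) and yaw about 22°. The grey tray has its pod to the left, with the spring to the right. I choose B and the grey tray. Next I'll go over the tray with the wrist camera.

Add to h.py:
```python
from scipy.spatial.transform import Rotation as Ro
def Rdown(yaw,tilt=0):
    # tool x at world yaw (deg), z down; tilt turns about tool y (deg)
    R=Ro.from_euler('z',yaw,degrees=True)*Ro.from_euler('x',180,degrees=True)*Ro.from_euler('y',tilt,degrees=True)
    return R.as_matrix()
def delta(p,R):
    s=sensors.sense(); R0=np.array(s['ee_rot']); d=R0.T@(np.array(p)-s['tcp_pos']); r=Ro.from_matrix(R0.T@R).as_rotvec(degrees=True)
    print('delta',np.round(d,4),np.round(r,2),'dist',np.linalg.norm(d).round(3),np.linalg.norm(r).round(1))
```

Run:
```python
from h import *
t=load('top')
u0,v0,u1,v1=232,152,305,198
vv,uu=np.mgrid[v0:v1,u0:u1]; P=pts(t,np.c_[uu.ravel(),vv.ravel()])
pb=P[(P[:,2]>0.007)&(P[:,2]<.07)]
m=np.zeros((v1-v0,u1-u0),np.uint8); m.ravel()[(P[:,2]>0.007)&(P[:,2]<.07)]=1
k,l,st,_=cv2.connectedComponentsWithStats(m); i=1+np.argmax(st[1:,4]); pb=P[l.ravel()==i]
r=cv2.minAreaRect((pb[:,:2]*1000).astype(np.float32)); print(r)
delta([.54,.12,.17],Rdown(-82))
```

```text
((557.818359375, 185.84075927734375), (90.05325317382812, 178.20069885253906), 11.386870384216309)
delta [0.4724 0.3365 0.0171] [ 8.000e-02 -6.000e-02  6.315e+01] dist 0.58 63.2
```

Run:
```python
from h import *
delta([.56,.165,.16],Rdown(-79))
```

```text
delta [0.4768 0.2874 0.027 ] [ 8.000e-02 -5.000e-02  6.015e+01] dist 0.557 60.2
```

send_path(ticks=[1,0.477,0.287,0,0,0,60,1,0.477,0.287,0,0,0,60,1,0.477,0.287,0,0,0,60,1,0.477,0.287,0,0,0,60,1,0.477,0.287,0,0,0,60,1,0.477,0.287,0,0,0,60,1,0.477,0.287,0,0,0,60,1,0.477,0.287,0,0,0,60])

```text
time_s: 0.95
tcp_pos: [0.4604, 0.2838, 0.1873]
ee_rot: [[0.191, -0.982, -0.0], [-0.982, -0.191, 0.0], [-0.0, 0.0, -1.0]]
wrist_force: [1.5, 0.9, -0.1]
gripper_width: 0.999
gripper_force: 0.0
```

send_path(ticks=[1,0.12,0.07,0.027,0,0,0,1,0.12,0.07,0.027,0,0,0])

```text
time_s: 1.15
tcp_pos: [0.4276, 0.1909, 0.1673]
ee_rot: [[0.192, -0.981, -0.001], [-0.981, -0.192, -0.001], [0.0, 0.001, -1.0]]
wrist_force: [0.2, -0.8, 0.3]
gripper_width: 0.997
gripper_force: 0.0
```

Run:
```python
from h import *
delta([.56,.165,.16],Rdown(-79))
```

```text
delta [ 0.0509 -0.125   0.0072] [ 0.05 -0.02  0.06] dist 0.135 0.1
```

send_path(ticks=[1,0.05,-0.125,0.007,0,0,0,1,0.05,-0.125,0.007,0,0,0,1,0.05,-0.125,0.007,0,0,0,1,0.05,-0.125,0.007,0,0,0,1,0.05,-0.125,0.007,0,0,0])

```text
time_s: 1.65
tcp_pos: [0.5595, 0.1675, 0.1602]
ee_rot: [[0.192, -0.981, -0.002], [-0.981, -0.192, -0.001], [0.0, 0.002, -1.0]]
wrist_force: [-0.5, 0.6, -0.2]
gripper_width: 1.003
gripper_force: 0.0
```

Run:
```python
from h import *
w=cap('wrist'); save(w,'w1.png',s=1.25)
```

```text
(no output)
```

View pics/w1.png

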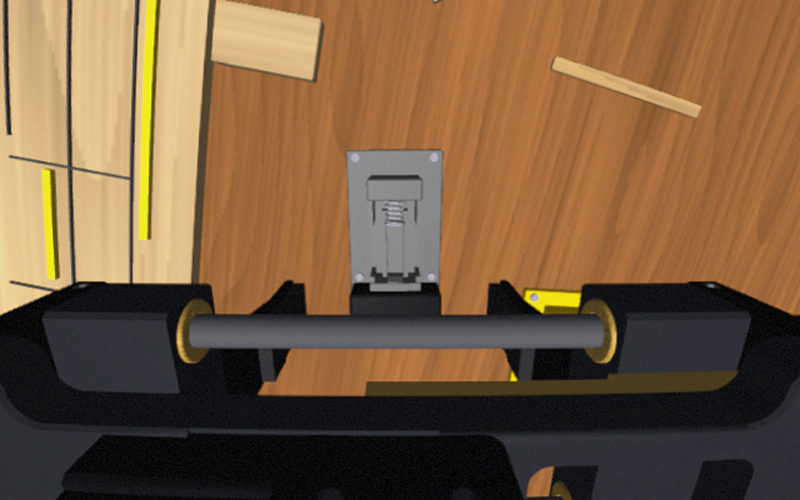

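The wrist view shows the grey tray upright in the picture: housing at (394,188), coil at (393,212), wall near (395,286), and the pod below it partly hidden by the gripper. I'll measure it from depth and rays.

Run:
```python
from h import *
w=load('wrist')
vv,uu=np.mgrid[115:250,265:365]; P=pts(w,np.c_[uu.ravel(),vv.ravel()]); im=w['pixels'][115:250,265:365].reshape(-1,3).astype(int)
Z=P[:,2]
base=P[(Z>.006)&(Z<.014)&(im.max(1)-im.min(1)<30)]
r=cv2.minAreaRect((base[:,:2]*1000).astype(np.float32)); print('base',r,base[:,2].mean())
box=cv2.boxPoints(r)
# yaw
e1=box[1]-box[0];e2=box[2]-box[1]; e=e1 if np.linalg.norm(e1)>np.linalg.norm(e2) else e2
e=e/np.linalg.norm(e); e*=np.sign(e[1]); yaw=np.degrees(np.arctan2(e[1],e[0])); print('yaw',yaw)
n=np.array([-e[1],e[0]])
L=(P[:,:2]*1000)@e; N=(P[:,:2]*1000)@n
print('base long min',np.percentile((base[:,:2]*1000)@e,[0,.5]),'lat',np.percentile((base[:,:2]*1000)@n,[0,.5,50,99.5,100]))
l0=np.percentile((base[:,:2]*1000)@e,.3)+77  # tray origin along
nc=(np.percentile((base[:,:2]*1000)@n,.5)+np.percentile((base[:,:2]*1000)@n,99.5))/2
print('origin',l0,nc,(l0*e+nc*n))
X=L-l0;Y=N-nc;z=Z*1000
for nme,s in dict(housing=(z>53)&(z<61)&(abs(Y)<30),pod=(z>44)&(X>48)&(X<60)&(abs(Y)<40),wall=(z>39)&(z<46)&(X>15)&(X<48)&(abs(Y)<15)).items():
    print(nme,s.sum(),'X',np.percentile(X[s],[1,5,50,95,99]).round(1),'Y',np.percentile(Y[s],[1,50,99]).round(1),'z',np.median(z[s]).round(1))
# profile along centerline
for x in range(-80,70,3):
    s=(abs(X-x)<1.5)&(abs(Y)<4)
    if s.sum(): print(x,s.sum(),z[s].mean().round(1),z[s].max().round(1),end=' | ')
np.save('tray.npy',[l0,nc,yaw])
```

```text
base ((562.215576171875, 164.83694458007812), (89.03181457519531, 133.7640380859375), 11.406442642211914) 0.008530085427200546
yaw 101.406456
base long min [-16.48893168 -16.19005245] lat [-628.22646333 -627.83456348 -583.48254784 -539.66227685 -539.19469149]
origin 60.70883236793775 -583.7484201643758 [560.21244258 174.9563893 ]
housing 774 X [-54.4 -53.5 -45.5 -38.  -37. ] Y [-22.5  -0.1  22.5] z 54.8
pod 184 X [52.2 53.3 57.  59.8 59.9] Y [-38.8   1.3  37.9] z 44.4
wall 169 X [40.2 40.7 44.  47.6 47.8] Y [-14.6   0.3  14. ] z 40.9
-80 21 -2.2 -1.2 | -77 66 243.6 355.3 | -74 14 8.0 9.3 | -71 21 7.5 9.2 | -68 21 7.9 9.8 | -65 14 7.5 9.5 | -62 21 7.9 10.0 | -59 20 7.9 9.9 | -56 27 18.4 44.2 | -53 29 46.4 55.3 | -50 22 54.7 55.8 | -47 20 54.8 56.7 | -44 21 54.9 55.6 | -41 21 54.9 55.8 | -38 21 54.4 55.4 | -35 7 47.2 48.0 | -32 6 41.8 47.5 | -29 20 33.0 48.0 | -26 23 22.9 47.7 | -23 9 39.2 46.5 | -20 23 28.3 46.3 | -17 37 34.4 47.3 | -14 15 34.2 47.8 | -5 12 9.9 10.9 | -2 17 10.1 11.8 | 1 12 9.8 11.2 | 4 14 9.8 10.5 | 7 16 9.7 11.0 | 10 13 9.9 10.9 | 13 17 9.9 11.5 | 16 12 9.8 10.7 | 19 14 10.2 11.1 | 22 16 10.0 11.5 | 25 12 9.9 11.4 | 28 14 10.2 10.9 | 31 15 10.2 11.7 | 34 13 9.5 10.8 | 37 13 9.8 10.9 | 40 74 24.6 41.4 | 43 21 36.7 42.0 | 46 18 41.1 42.2 | 49 10 39.0 41.1 | 52 29 41.4 44.7 | 55 20 43.7 44.6 | 58 14 44.2 45.1 | 61 20 44.0 44.9 | 64 15 44.0 45.1 | 67 14 43.9 45.1 |
```

Carrier offset is about +7 mm, and housing, wall and disc all agree on it. Tray origin is (0.560,0.175), yaw 101.4°. Now the big cell.

Run:
```python
from h import *
delta([.48,-.266,.15],Rdown(-158))
```

```text
delta [0.4104 0.1613 0.011 ] [ 7.000e-02 -8.000e-02  7.914e+01] dist 0.441 79.1
```

send_path(ticks=[1,0.41,0.161,0.01,0,0,79,1,0.41,0.161,0.01,0,0,79,1,0.41,0.161,0.01,0,0,79,1,0.41,0.161,0.01,0,0,79,1,0.41,0.161,0.01,0,0,79,1,0.41,0.161,0.01,0,0,79,1,0.41,0.161,0.01,0,0,79,1,0.41,0.161,0.01,0,0,79])

```text
time_s: 2.5
tcp_pos: [0.4872, -0.226, 0.153]
ee_rot: [[-0.846, -0.532, 0.001], [-0.532, 0.846, -0.0], [-0.001, -0.001, -1.0]]
wrist_force: [0.9, -0.1, -0.1]
gripper_width: 1.0
gripper_force: 0.0
```

Run:
```python
from h import *
delta([.48,-.266,.15],Rdown(-158))
```

```text
delta [ 0.0274 -0.03    0.003 ] [-0.03  0.06 10.17] dist 0.041 10.2
```

send_path(ticks=[1,0.027,-0.03,0.003,0,0,8,1,0.027,-0.03,0.003,0,0,10,1,0.027,-0.03,0.003,0,0,10,1,0.027,-0.03,0.003,0,0,10])

```text
time_s: 2.9
tcp_pos: [0.4815, -0.2643, 0.1496]
ee_rot: [[-0.924, -0.383, 0.001], [-0.383, 0.924, 0.0], [-0.001, -0.0, -1.0]]
wrist_force: [0.3, -0.1, -0.1]
gripper_width: 1.0
gripper_force: 0.0
```

Run:
```python
from h import *
w=cap('wrist'); save(w,'w2.png',s=1.25)
im=w['pixels'].astype(int)
m=((im.max(2)<60)).astype(np.uint8); m[230:]=0; m[:100]=0; m[:,:200]=0; m[:,440:]=0
k,l,st,ce=cv2.connectedComponentsWithStats(m)
for i in range(1,k):
    if st[i,4]<150: continue
    ys,xs=np.where(l==i); P=pts(w,np.c_[xs,ys]); Q=onplane(w,np.c_[xs,ys],.035)[:,:2]*1000
    print(st[i],P[:,2].min().round(3),P[:,2].max().round(3),cv2.minAreaRect(Q.astype(np.float32)), cv2.minAreaRect((P[:,:2]*1000).astype(np.float32)))
print(sensors.sense()['tcp_pos'])
```

```text
[ 304  157   28   55 1469] 0.031 0.345 ((480.55487060546875, -264.33172607421875), (59.88702392578125, 29.850814819335938), 22.47831916809082) ((461.185302734375, -271.92974853515625), (97.94590759277344, 29.92881202697754), 22.041929244995117)
[ 0.48173159 -0.26408168  0.14967111]
```

View pics/w2.png

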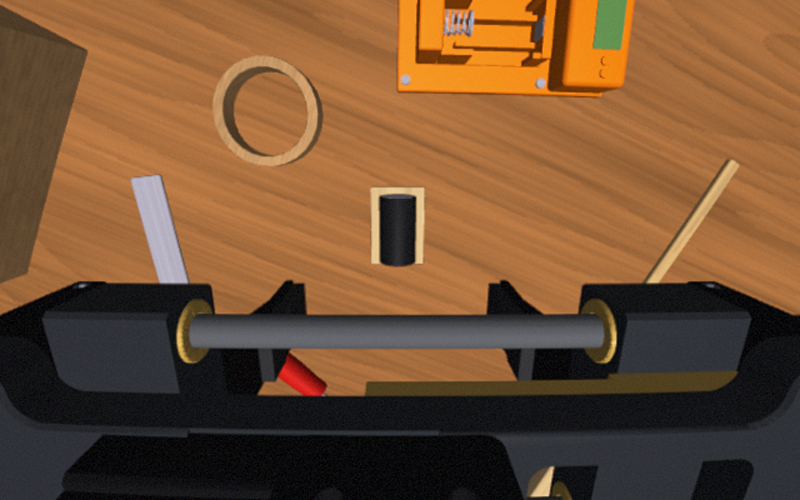

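The cell on its cradle is centred at (397,230), upright in the picture, with the orange tray behind and the bystanders clear of the fingers. Next I'll measure the ends.

Run:
```python
from h import *
w=load('wrist'); vv,uu=np.mgrid[140:222,285:350]; P=pts(w,np.c_[uu.ravel(),vv.ravel()])*1000; im=w['pixels'][140:222,285:350].reshape(-1,3).astype(int)
y=np.radians(22.3); e=np.array([np.cos(y),np.sin(y)]); n=np.array([-e[1],e[0]])
c0=np.array([480.5,-264.5]); X=(P[:,:2]-c0)@e; Y=(P[:,:2]-c0)@n; z=P[:,2]
b=(z>25)&(z<60)
print('cell X',np.percentile(X[b],[.5,2,98,99.5,100]),'Y',np.percentile(Y[b],[1,99]),z[b].max())
s=b&(z>38); A=np.polyfit(X[s],Y[s],1); print('axis slope deg',np.degrees(A[0]),'Y mid',A)
cr=(z>3)&(z<12)&(im[:,0]>im[:,2]+40)&(abs(X)<50)&(abs(Y)<32)
print('cradle',np.percentile(X[(z>4)&(abs(Y)<25)&(abs(X)<45)],[.5,1,99,99.5]),np.percentile(Y[(z>4)&(abs(X)<40)&(abs(Y)<35)],[.5,1,99,99.5]))
for x in range(-36,42,3):
    q=(abs(X-x)<1.5)&(abs(Y)<4)
    if q.sum(): print(x,z[q].max().round(1),im[q].mean(0).round(),end='|')
```

```text
cell X [-29.78111764 -29.65931611  28.08342153  29.06385163  29.67115147] Y [-15.78061079  15.63323856] 46.855369956947726
axis slope deg 0.3442749414699049 Y mid [ 0.00600873 -0.17925034]
cradle [-34.11962455 -34.04492474  35.97594934  37.52478405] [-24.82287598 -24.48925709  24.1055823   24.43090655]
-36 -1.0 [162. 108.  62.]|-33 7.4 [216. 183. 131.]|-30 45.5 [116. 104.  92.]|-27 45.8 [38. 37. 39.]|-24 46.3 [38. 38. 41.]|-21 45.9 [40. 39. 42.]|-18 46.5 [39. 38. 41.]|-15 45.0 [40. 39. 42.]|-12 45.6 [40. 40. 42.]|-9 46.9 [41. 41. 43.]|-6 46.0 [42. 41. 44.]|-3 45.6 [42. 42. 44.]|0 46.1 [42. 41. 44.]|3 45.3 [42. 42. 44.]|6 46.4 [42. 42. 44.]|9 45.9 [44. 43. 46.]|12 45.3 [43. 42. 44.]|15 45.2 [43. 43. 45.]|18 46.0 [44. 43. 46.]|21 46.0 [43. 43. 45.]|24 45.3 [44. 44. 46.]|27 45.8 [53. 47. 47.]|30 45.3 [132.  89.  56.]|
```

Run:
```python
from h import *
delta([.481,-.2645,.012],Rdown(-157.4))
```

```text
delta [ 9.000e-04 -1.000e-04  1.377e-01] [-0.01  0.03 -0.05] dist 0.138 0.1
```

send_path(ticks=[1,0,0,0.05,0,0,0,1,0,0,0.1,0,0,0,1,0,0,0.12,0,0,0,1,0,0,0.12,0,0,0])

```text
time_s: 3.35
tcp_pos: [0.4793, -0.2633, 0.0262]
ee_rot: [[-0.924, -0.383, -0.007], [-0.383, 0.924, 0.002], [0.006, 0.005, -1.0]]
wrist_force: [0.1, 0.3, -0.7]
gripper_width: 1.004
gripper_force: 0.0
```

Run:
```python
from h import *
delta([.481,-.2645,.012],Rdown(-157.4))
```

```text
delta [-0.0012 -0.0018  0.0142] [ 0.27 -0.34 -0.07] dist 0.014 0.4
```

send_path(ticks=[1,0.001,0,0.01,0,0,0,1,0.001,0,0.018,0,0,0,1,0.001,0,0.018,0,0,0,1,0.001,0,0.018,0,0,0])

```text
time_s: 3.75
tcp_pos: [0.4814, -0.2657, 0.012]
ee_rot: [[-0.924, -0.382, 0.001], [-0.382, 0.924, -0.0], [-0.001, -0.001, -1.0]]
wrist_force: [-0.9, 0.2, 0.2]
gripper_width: 1.0
gripper_force: 0.0
```

send_path(ticks=[0,0,0,0,0,0,0,0,0,0,0,0,0,0,0,0,0,0,0,0,0,0,0,0,0,0,0,0,0,0,0,0,0,0,0,0,0,0,0,0,0,0,0,0,0,0,0,0,0,0,0,0,0,0,0,0])

```text
time_s: 4.55
tcp_pos: [0.4808, -0.2656, 0.0112]
ee_rot: [[-0.925, -0.381, -0.0], [-0.381, 0.925, -0.0], [0.0, 0.0, -1.0]]
wrist_force: [0.5, -0.1, 0.3]
gripper_width: 0.355
gripper_force: 0.0
```

send_path(ticks=[0,0,0,0,0,0,0,0,0,0,0,0,0,0,0,0,0,0,0,0,0])

```text
time_s: 4.85
tcp_pos: [0.4807, -0.2654, 0.0116]
ee_rot: [[-0.924, -0.381, -0.0], [-0.381, 0.924, 0.0], [0.0, 0.0, -1.0]]
wrist_force: [-2.5, 3.3, 11.0]
gripper_width: 0.081
gripper_force: 7.1
```

Run:
```python
from h import *
s=sensors.sense(); print(s['gripper_force'],s['gripper_width'])
w=cap('wrist'); save(w,'w3.png',box=(200,100,440,300),s=3)
```

```text
7.1327222138643265 0.08102073794048624
```

View pics/w3.png

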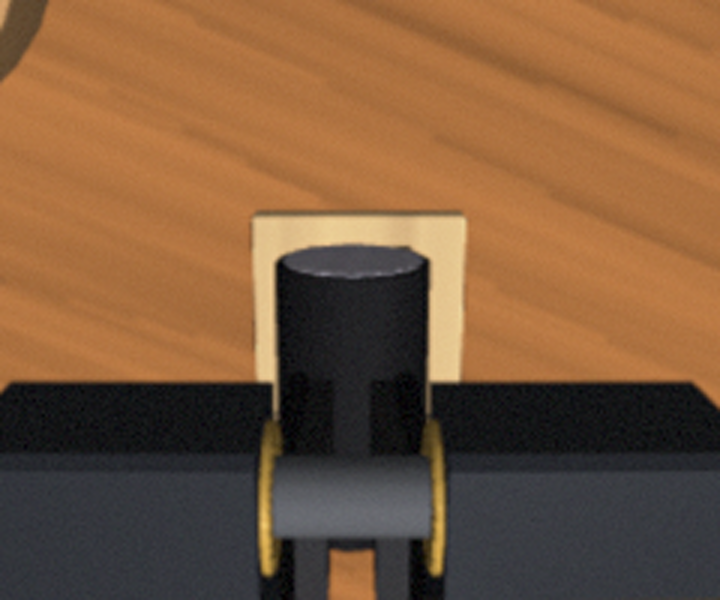

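Run:
```python
from h import *
w=load('wrist'); vv,uu=np.mgrid[150:300,240:400]; P=pts(w,np.c_[uu.ravel(),vv.ravel()])*1000
y=np.radians(22.5); e=np.array([np.cos(y),np.sin(y)]); n=np.array([-e[1],e[0]])
c0=np.array([481,-264.5]); X=(P[:,:2]-c0)@e; Y=(P[:,:2]-c0)@n; z=P[:,2]
for x in range(-40,44,3):
    q=(abs(X-x)<1.5)&(abs(Y)<5)&(z<150); q2=(abs(X-x)<1.5)&(abs(Y)>8)&(abs(Y)<14)&(z<150)
    if q.sum(): print(x,z[q].max().round(1),z[q].min().round(1), z[q2].max().round(1) if q2.any() else '-',end='|')
s=sensors.sense(); print(s['gripper_width'],s['gripper_force'],s['wrist_force'])
np.set_printoptions(suppress=True); 
T=w['world_from_camera']; p=np.linalg.inv(T)@np.r_[s['tcp_pos'],1]; K=w['K']; print('tcp px',K[0,0]*p[0]/-p[2]+K[0,2],K[1,1]*-p[1]/-p[2]+K[1,2])
```

```text
-40 -0.2 -3.4 137.4|-37 -1.0 -3.4 140.1|-34 132.2 -3.0 140.2|-31 133.5 4.5 139.8|-28 133.5 4.2 140.1|-25 131.2 42.5 139.8|-22 46.3 42.9 137.0|-19 46.2 43.2 132.2|-16 46.1 43.3 126.3|-13 45.8 43.1 123.0|-10 78.7 42.6 116.6|-7 72.6 43.6 112.7|-4 95.3 43.5 107.6|-1 95.2 41.8 103.4|2 95.2 43.3 98.0|5 94.8 43.2 97.4|8 93.1 43.8 -|11 84.0 84.0 -|26 46.3 43.9 -|29 45.5 43.4 -|0.050186308460176035 4.8033058270812035 [-2.19030541  1.7339443   8.71189368]
tcp px 317.154957636673 222.2051796402627
```

Run:
```python
from h import *
w=load('wrist')
for v in (215,222,230,238,245,285,295):
    us=list(range(280,361,4)); P=pts(w,[(u,v) for u in us])*1000
    print(v,[int(a) for a in P[:,2]])
c=cap('scene'); save(c,'s2.png',box=(220,210,320,285),s=8)
```

```text
215 [-2, -2, 6, 32, 38, 40, 43, 43, 44, 43, 44, 44, 45, 42, 41, 37, 5, 4, 5, -2, 0]
222 [-2, -1, 5, 32, 38, 41, 43, 44, 45, 44, 44, 44, 43, 42, 39, 36, 5, 5, 6, -1, -2]
230 [122, 122, 121, 31, 55, 54, 49, 50, 45, 44, 43, 51, 50, 54, 54, 36, 122, 122, 122, 122, 206]
238 [128, 128, 127, 31, 65, 66, 62, 61, 44, 44, 44, 62, 61, 61, 65, 65, 124, 129, 128, 128, 128]
245 [133, 133, 129, 124, 73, 71, 70, 70, 44, 44, 44, 70, 69, 71, 73, 74, 130, 133, 133, 134, 133]
285 [138, 139, 136, 127, 101, 93, 93, 93, -2, -3, -2, 84, 93, 93, 96, 113, 134, 138, 138, 137, 138]
295 [138, 137, 135, 119, 102, 93, 93, 93, -2, -1, -1, -2, 93, 94, 97, 115, 128, 138, 138, 138, 138]
```

View pics/s2.png

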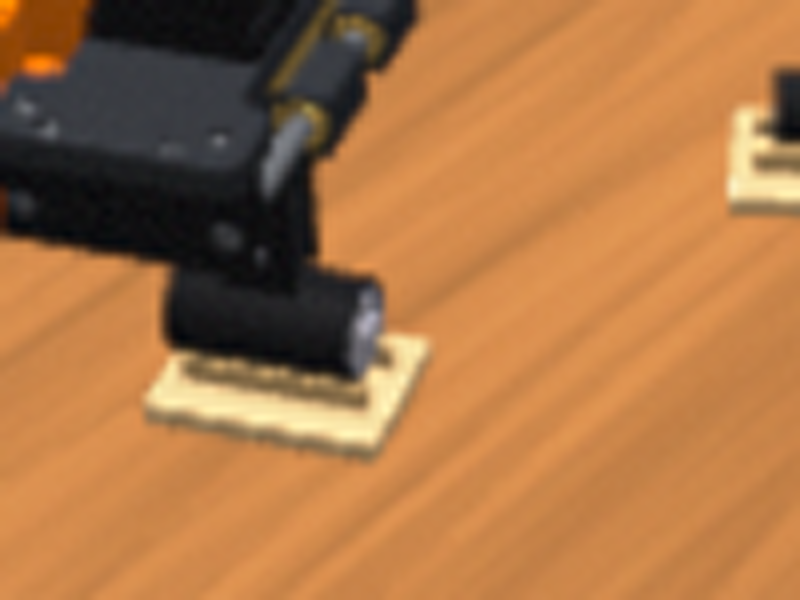

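The fingers closed above the cell, with the tips at about z 45 mm, though the reported TCP is at 12 mm. I'll raise, open, and measure the real fingertip position.

send_path(ticks=[0.05,0,0,-0.03,0,0,0,1,0,0,-0.06,0,0,0,1,0,0,-0.06,0,0,0,1,0,0,-0.06,0,0,0,1,0,0,-0.06,0,0,0,1,0,0,-0.06,0,0,0,1,0,0,-0.06,0,0,0,1,0,0,-0.06,0,0,0])

```text
time_s: 5.75
tcp_pos: [0.4805, -0.2656, 0.0706]
ee_rot: [[-0.925, -0.381, -0.001], [-0.381, 0.925, 0.0], [0.001, 0.001, -1.0]]
wrist_force: [-0.8, 0.0, -0.1]
gripper_width: 0.601
gripper_force: 0.0
```

Run:
```python
from h import *
w=cap('wrist'); s=sensors.sense(); R=np.array(s['ee_rot'])
vv,uu=np.mgrid[0:400:2,0:640:2]; uv=np.c_[uu.ravel(),vv.ravel()]; z=w['z_map'][uv[:,1],uv[:,0]]; uv=uv[z>0]
P=(pts(w,uv)-s['tcp_pos'])@R   # tool frame
print(s['tcp_pos'],s['gripper_width'])
for sg in (1,-1):
    q=(P[:,1]*sg>.035)&(P[:,1]*sg<.065)&(abs(P[:,0])<.03)&(P[:,2]<.03)&(P[:,2]>-.12)
    A=P[q]*1000; print(sg,len(A),'tip z',np.sort(A[:,2])[-8:].round(),'at',A[np.argsort(A[:,2])[-4:]].round(),'px',uv[q][np.argsort(A[:,2])[-2:]])
b=P[(abs(P[:,1])<.09)&(P[:,2]>-.2)&(P[:,2]<-.02)]*1000
print(np.histogram(b[:,2],bins=np.arange(-200,-10,10)))
y=np.radians(22.5); e=np.array([np.cos(y),np.sin(y)]); n=np.array([-e[1],e[0]])
Q=pts(w,uv)*1000; d=Q[:,:2]-[481,-264.5]; X=d@e;Y=d@n; b=(Q[:,2]>25)&(Q[:,2]<50)&(abs(X)<45)&(abs(Y)<25)
print('cell',np.percentile(X[b],[.5,2,98,99.5]),np.percentile(Y[b],[1,99]),Q[b][:,2].max())
save(w,'w4.png',s=1.25)
```

```text
[ 0.48057709 -0.26556761  0.07069834] 0.6524699429555413
1 12 tip z [-69. -68. -68. -66. -65. -64. -64. -61.] at [[ 10.  36. -65.]
 [ 11.  35. -64.]
 [ 10.  36. -64.]
 [ 10.  36. -61.]] px [[392 246]
 [390 244]]
-1 14 tip z [-65. -63. -62. -61. -59. -53. -39. -36.] at [[ 10. -35. -59.]
 [ 10. -35. -53.]
 [ 10. -35. -39.]
 [ 10. -36. -36.]] px [[256 228]
 [256 226]]
(array([   0,    0,    0,    0, 2530, 7980, 3179, 6271, 3235,  848,  108,
        223,   41,   88,   88,   83,   58,    0]), array([-200, -190, -180, -170, -160, -150, -140, -130, -120, -110, -100,
        -90,  -80,  -70,  -60,  -50,  -40,  -30,  -20]))
cell [-30.39555944 -30.27125983  27.32983692  28.29449772] [-15.44720379  15.98201188] 46.07083883507157
```

View pics/w4.png

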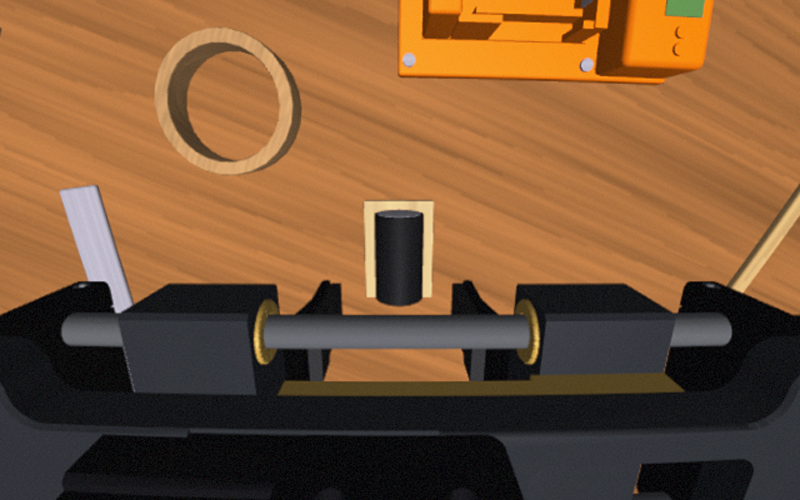

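The wrist view shows the open fingers ending at about (330,283) and (465,283). Depth puts the tips and the gripper body 35 mm behind the reported TCP. So for this tool I use tip = reported TCP − 35 mm and grasp point = −54 mm. The cell is still on its cradle. Descending deeper in stages with force checks.

send_path(ticks=[1,0,0,0.03,0,0,0,1,0,0,0.06,0,0,0,1,0,0,0.075,0,0,0,1,0,0,0.075,0,0,0,1,0,0,0.075,0,0,0])

```text
time_s: 6.3
tcp_pos: [0.4812, -0.2658, -0.0036]
ee_rot: [[-0.924, -0.382, -0.0], [-0.382, 0.924, -0.0], [0.0, -0.0, -1.0]]
wrist_force: [-0.9, -0.8, 0.7]
gripper_width: 0.986
gripper_force: 0.0
```

send_path(ticks=[1,0,0,0.01,0,0,0,1,0,0,0.017,0,0,0,1,0,0,0.017,0,0,0,1,0,0,0.017,0,0,0])

```text
time_s: 6.7
tcp_pos: [0.4808, -0.2656, -0.0208]
ee_rot: [[-0.924, -0.381, -0.0], [-0.381, 0.924, -0.0], [0.0, -0.0, -1.0]]
wrist_force: [0.7, 0.3, -0.3]
gripper_width: 1.0
gripper_force: 0.0
```

send_path(ticks=[0,0,0,0,0,0,0,0,0,0,0,0,0,0,0,0,0,0,0,0,0,0,0,0,0,0,0,0,0,0,0,0,0,0,0,0,0,0,0,0,0,0,0,0,0,0,0,0,0,0,0,0,0,0,0,0])

```text
time_s: 7.5
tcp_pos: [0.4799, -0.2644, -0.0209]
ee_rot: [[-0.925, -0.38, -0.002], [-0.38, 0.925, 0.002], [0.001, 0.003, -1.0]]
wrist_force: [-0.2, 6.8, 4.2]
gripper_width: 0.37
gripper_force: 30.0
```

send_path(ticks=[0,0,0,0,0,0,0,0,0,0,0,0,0,0,0,0,0,0,0,0,0])

```text
time_s: 7.8
tcp_pos: [0.4799, -0.2643, -0.0208]
ee_rot: [[-0.925, -0.381, -0.002], [-0.381, 0.925, 0.002], [0.001, 0.002, -1.0]]
wrist_force: [-0.1, 5.9, 1.9]
gripper_width: 0.366
gripper_force: 30.0
```

Gripped at 32 mm opening and 30 N. Lifting, then checking the cell in hand.

send_path(ticks=[0,0,0,-0.01,0,0,0,0,0,0,-0.05,0,0,0,0,0,0,-0.1,0,0,0,0,0,0,-0.14,0,0,0,0,0,0,-0.14,0,0,0,0,0,0,-0.14,0,0,0])

```text
time_s: 8.4
tcp_pos: [0.481, -0.2656, 0.1204]
ee_rot: [[-0.925, -0.381, 0.003], [-0.381, 0.925, -0.0], [-0.002, -0.001, -1.0]]
wrist_force: [-0.6, 0.1, -2.3]
gripper_width: 0.374
gripper_force: 30.0
```

Run:
```python
from h import *
w=cap('wrist'); s=sensors.sense(); R=np.array(s['ee_rot'])
vv,uu=np.mgrid[60:300,200:440]; uv=np.c_[uu.ravel(),vv.ravel()]; 
P=(pts(w,uv)-s['tcp_pos'])@R*1000
q=(abs(P[:,1])<16)&(P[:,2]>-72)&(P[:,2]<-30)&(P[:,0]>0)&(P[:,0]<50)
A=P[q]; print(len(A),'x',np.percentile(A[:,0],[50,95,99,100]),'y',np.percentile(A[:,1],[1,99]),'z',np.percentile(A[:,2],[0,1,99]))
f=A[A[:,0]>26]; print('face',f.mean(0),f.max(0),f.min(0))
for x in range(4,36,3):
    b=A[(abs(A[:,0]-x)<1.5)&(abs(A[:,1])<4)]; print(x,b[:,2].min().round(1) if len(b) else '-',end=' ')
d=lambda a:np.radians(a); e=np.array([np.cos(d(101.4)),np.sin(d(101.4))])
print(s['wrist_force'])
```

```text
3439 x [21.01305084 29.09416648 29.25132648 29.51440605] y [-15.5265461   15.29530751] z [-68.55222637 -67.46384471 -39.24523344]
face [ 28.46389226  -1.08343882 -56.16204021] [ 29.51440605  14.3822636  -35.70336508] [ 26.00536543 -15.98750366 -68.16549929]
4 - 7 -67.3 10 -68.6 13 -68.1 16 -67.9 19 -67.9 22 -68.1 25 -67.7 28 -68.2 31 - 34 - [-0.37354414 -0.19759797 -1.45718613]
```

The cell is firm in hand: flat end at tool x +29.3 mm, axis 51.3 mm behind the reported TCP. Now to the tray, with the tilt.

Add to h.py:
```python
O=np.array([.5602,.1750]); YAW=101.4; e=np.array([np.cos(np.radians(YAW)),np.sin(np.radians(YAW))]); n=np.array([-e[1],e[0]])
FL=np.array([.0293,0,-.0513])
def flatpose(X,z,th,Y=0):
    R=Rdown(YAW-180,-th); f=np.r_[O+e*X/1000+n*Y/1000,z/1000]; return f-R@FL,R
def state():
    s=sensors.sense(); R=np.array(s['ee_rot']); f=s['tcp_pos']+R@FL; b=s['tcp_pos']+R@(FL-[.062,0,0])
    for nm,p in(('flat',f),('btn',b)): print(nm,'X %.1f Y %.1f z %.1f'%((p[:2]-O)@e*1000,(p[:2]-O)@n*1000,p[2]*1000),end='  ')
    F=s['wrist_force']; print('F e %.1f n %.1f z %.1f'%(F[:2]@e,F[:2]@n,F[2]),'t',s['time_s'])
def go(X,z,th,Y=0): state(); delta(*flatpose(X,z,th,Y))
```

```bash
python3 -c "
from h import *
go(-6,120,0)"
```

```text
flat X -421.4 Y 194.5 z 170.1  btn X -409.6 Y 133.6 z 170.1  F e -0.1 n 0.4 z -1.5 t 8.45
delta [-0.2462  0.3995  0.0505] [ 7.000e-02  3.000e-02 -7.903e+01] dist 0.472 79.0
```

send_path(ticks=[0,-0.02,0.03,0,0,0,-8,0,-0.05,0.08,0,0,0,-16,0,-0.07,0.12,0,0,0,-24,0,-0.1,0.16,0,0,0,-32,0,-0.13,0.2,0,0,0,-40,0,-0.15,0.24,0,0,0,-48,0,-0.17,0.28,0,0,0,-56,0,-0.2,0.32,0.02,0,0,-64])

```text
time_s: 9.25
tcp_pos: [0.5428, 0.1049, 0.1009]
ee_rot: [[-0.056, -0.998, 0.001], [-0.998, 0.056, 0.0], [-0.0, -0.001, -1.0]]
wrist_force: [2.1, -0.3, -0.9]
gripper_width: 0.368
gripper_force: 30.0
```

```bash
python3 -c "
from h import *
go(-6,120,22)"
```

```text
flat X -93.6 Y 38.3 z 152.2  btn X -33.6 Y 22.7 z 152.2  F e -0.7 n -2.0 z -0.9 t 9.25
delta [-0.11   -0.0032  0.0175] [ -2.88 -21.88 -14.42] dist 0.111 26.4
```

send_path(ticks=[0,-0.04,-0.001,0.005,-0.9,-7,-4.8,0,-0.08,-0.002,0.01,-1.8,-14,-9.6,0,-0.11,-0.003,0.017,-2.9,-21.9,-14.4,0,-0.11,-0.003,0.017,-2.9,-21.9,-14.4,0,-0.11,-0.003,0.017,-2.9,-21.9,-14.4,0,-0.11,-0.003,0.017,-2.9,-21.9,-14.4])

```text
time_s: 9.85
tcp_pos: [0.5518, 0.2113, 0.0828]
ee_rot: [[0.175, -0.982, -0.075], [-0.911, -0.19, 0.365], [-0.373, 0.004, -0.928]]
wrist_force: [-0.7, 0.3, -0.8]
gripper_width: 0.375
gripper_force: 30.0
```

Run:
```python
from h import *
go(-8,60,22)
w=cap('wrist'); save(w,'w5.png',s=1.25)
```

```text
flat X -9.0 Y 1.2 z 119.5  btn X 48.5 Y 0.7 z 142.6  F e 0.4 n 0.6 z -0.8 t 9.85
delta [ 0.0211 -0.0012  0.0555] [ 0.05 -0.12 -0.5 ] dist 0.059 0.5
```

View pics/w5.png

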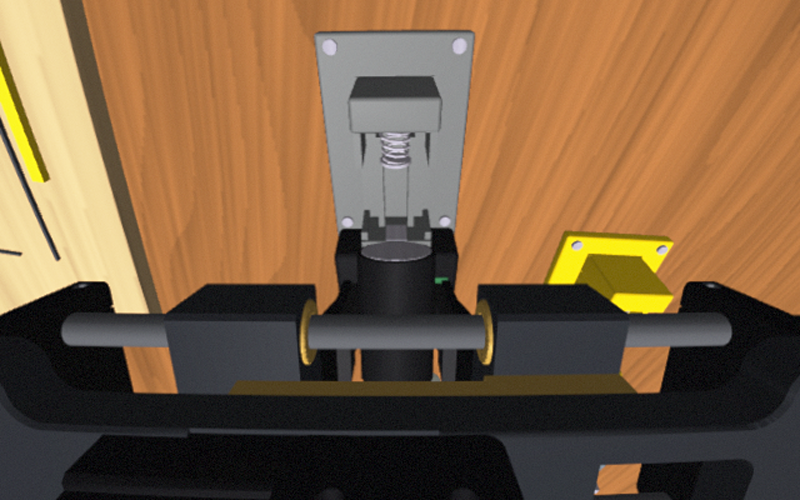

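The cell's flat face, at (396,251), is in line with the coil at (396,155) and the housing at (394,105). I'll recheck the tray frame from this nearer view.

Run:
```python
from h import *
w=load('wrist'); vv,uu=np.mgrid[20:185,240:390]; P=pts(w,np.c_[uu.ravel(),vv.ravel()]); X=(P[:,:2]-O)@e*1000; Y=(P[:,:2]-O)@n*1000; z=P[:,2]*1000
for nm,s in dict(house=(z>52)&(z<60)&(abs(Y)<30)&(X<-25),base=(z>6)&(z<13)&(X<-65)&(X>-85)&(abs(Y)<55),disc=(z>44)&(z<52)&(X>-34)&(X<-5)&(abs(Y)<11),cheek=(z>35)&(z<48)&(abs(Y)>15)&(abs(Y)<27)&(X>-35)&(X<0),contact=(z>33)&(z<46)&(X>25)&(abs(Y)<25)&(X<50)).items():
    print(nm,s.sum(),'X',np.percentile(X[s],[0,2,98,100]).round(1),'Y',np.percentile(Y[s],[1,50,99]).round(1),'z',np.percentile(z[s],[50,99]).round(1))
# Y centre of housing near/far
for a,b in((-54,-48),(-44,-38)):
    s=(z>52)&(z<60)&(X>a)&(X<b)&(abs(Y)<30); print(a,Y[s].min().round(1),Y[s].max().round(1))
```

```text
house 2090 X [-55.1 -54.7 -38.  -36.8] Y [-21.7   0.5  22.5] z [54.7 56.2]
base 2540 X [-78.2 -77.6 -65.3 -65. ] Y [-43.5   0.1  43.6] z [ 7.9 11.1]
disc 245 X [-34.  -33.9 -14.5 -14.1] Y [-6.6 -0.3  6.9] z [45.8 48. ]
cheek 377 X [-33.6 -33.  -13.2 -12.6] Y [-23.  19.  23.] z [42.7 44.3]
contact 32 X [33.9 34.  35.4 35.7] Y [-22.9  -0.3  22.2] z [34.9 37.4]
-54 -22.2 23.2
-44 -22.5 23.2
```

send_path(ticks=[0,0.007,0,0.018,0,0,-0.5,0,0.014,-0.001,0.036,0,0,-0.5,0,0.02,-0.001,0.054,0,0,-0.5,0,0.02,-0.001,0.054,0,0,-0.5,0,0.02,-0.001,0.054,0,0,-0.5,0,0.02,-0.001,0.054,0,0,-0.5])

```text
time_s: 10.5
tcp_pos: [0.5541, 0.2147, 0.0276]
ee_rot: [[0.186, -0.98, -0.071], [-0.908, -0.199, 0.368], [-0.375, -0.004, -0.927]]
wrist_force: [0.0, -0.2, -1.1]
gripper_width: 0.371
gripper_force: 30.0
```

Run:
```python
from h import *
go(-7,46,22,.3)
```

```text
flat X -6.3 Y -1.8 z 64.2  btn X 51.2 Y -1.6 z 87.4  F e -0.2 n -0.0 z -1.1 t 10.5
delta [0.0075 0.0022 0.0166] [-0.19  0.02  0.18] dist 0.018 0.3
```

send_path(ticks=[0,0.003,0.002,0.006,0,0,0,0,0.005,0.002,0.011,0,0,0,0,0.0075,0.002,0.0165,0,0,0,0,0.0075,0.002,0.0165,0,0,0,0,0.0075,0.002,0.0165,0,0,0])

```text
time_s: 11.0
tcp_pos: [0.5514, 0.2132, 0.0076]
ee_rot: [[0.185, -0.98, -0.074], [-0.908, -0.199, 0.368], [-0.375, -0.001, -0.927]]
wrist_force: [0.6, -1.0, -1.4]
gripper_width: 0.368
gripper_force: 30.0
```

Run:
```python
from h import *
go(-12,45,22,.3)
```

```text
flat X -7.2 Y 1.1 z 44.1  btn X 50.3 Y 1.1 z 67.4  F e -1.1 n -0.4 z -1.4 t 11.0
delta [ 0.0041 -0.0008 -0.0026] [-0.03  0.02  0.08] dist 0.005 0.1
```

send_path(ticks=[0,0.003,0,-0.001,0,0,0,0,0.006,0,-0.0022,0,0,0,0,0.0075,0,-0.003,0,0,0,0,0.0075,0,-0.003,0,0,0])

```text
time_s: 11.4
tcp_pos: [0.5532, 0.206, 0.0081]
ee_rot: [[0.184, -0.98, -0.073], [-0.908, -0.198, 0.369], [-0.376, -0.002, -0.927]]
wrist_force: [0.4, 3.3, -1.8]
gripper_width: 0.37
gripper_force: 30.0
```

```bash
python3 -c "
from h import *
state()"
```

```text
flat X -14.7 Y 0.8 z 44.6  btn X 42.8 Y 0.9 z 68.0  F e 3.2 n -1.1 z -1.8 t 11.4
```

send_path(ticks=[0,0.002,0,-0.0008,0,0,0,0,0.002,0,-0.0008,0,0,0,0,0.002,0,-0.0008,0,0,0])

```text
time_s: 11.7
tcp_pos: [0.5535, 0.2044, 0.0081]
ee_rot: [[0.185, -0.98, -0.073], [-0.908, -0.199, 0.369], [-0.377, -0.002, -0.926]]
wrist_force: [-0.5, 5.9, -2.3]
gripper_width: 0.371
gripper_force: 30.0
```

```bash
python3 -c "
from h import *
state()"
```

```text
flat X -16.3 Y 0.8 z 44.6  btn X 41.2 Y 0.9 z 68.0  F e 5.9 n -0.7 z -2.3 t 11.7
```

Spring contact came where predicted. Pressing on to about 9–10 mm compression.

send_path(ticks=[0,0.002,0,-0.0008,0,0,0,0,0.003,0,-0.0012,0,0,0,0,0.005,0,-0.002,0,0,0,0,0.005,0,-0.002,0,0,0,0,0.005,0,-0.002,0,0,0])

```text
time_s: 12.2
tcp_pos: [0.5542, 0.2009, 0.0083]
ee_rot: [[0.185, -0.98, -0.074], [-0.907, -0.199, 0.371], [-0.379, -0.002, -0.926]]
wrist_force: [-2.1, 10.2, -2.2]
gripper_width: 0.37
gripper_force: 30.0
```

```bash
python3 -c "
from h import *
go(-22.5,42,12,.5)"
```

```text
flat X -20.0 Y 0.8 z 44.7  btn X 37.4 Y 0.9 z 68.2  F e 10.4 n -0.0 z -2.2 t 12.2
delta [ 0.013  -0.0002  0.006 ] [-0.08 10.25  0.09] dist 0.014 10.3
```

```bash
python3 -c "
from h import *
go(-23.5,43.5,17,.5)"
```

```text
flat X -20.0 Y 0.8 z 44.7  btn X 37.4 Y 0.9 z 68.2  F e 10.4 n -0.0 z -2.2 t 12.2
delta [ 0.0085 -0.0003  0.0023] [-0.08  5.25  0.09] dist 0.009 5.3
```

send_path(ticks=[0,0.003,0,0.0005,0,0,0,0,0.005,0,0.001,0,2,0,0,0.0065,0,0.0015,0,4,0,0,0.0085,0,0.0023,0,5.2,0,0,0.0085,0,0.0023,0,5.2,0,0,0.0085,0,0.0023,0,5.2,0])

```text
time_s: 12.8
tcp_pos: [0.5554, 0.1952, 0.0035]
ee_rot: [[0.191, -0.98, -0.056], [-0.936, -0.2, 0.289], [-0.294, -0.002, -0.956]]
wrist_force: [-3.0, 14.0, -0.1]
gripper_width: 0.373
gripper_force: 30.0
```

```bash
python3 -c "
from h import *
go(-23.5,42,11,.5)"
```

```text
flat X -22.4 Y 0.7 z 44.0  btn X 36.9 Y 0.9 z 62.2  F e 14.3 n 0.2 z -0.1 t 12.8
delta [ 0.0073 -0.0002  0.0044] [-0.11  6.1   0.14] dist 0.008 6.1
```

send_path(ticks=[0,0.003,0,0.002,0,3,0,0,0.0064,0,0.0042,0,6,0,0,0.0064,0,0.0042,0,6,0,0,0.0064,0,0.0042,0,6,0])

```text
time_s: 13.2
tcp_pos: [0.5565, 0.1904, -0.0018]
ee_rot: [[0.197, -0.98, -0.035], [-0.961, -0.2, 0.189], [-0.192, -0.003, -0.981]]
wrist_force: [-6.4, 12.3, 4.4]
gripper_width: 0.371
gripper_force: 30.0
```

```bash
python3 -c "
from h import *
go(-22.4,41,5,.5)"
```

```text
flat X -22.8 Y 0.6 z 43.0  btn X 38.1 Y 0.8 z 54.9  F e 13.3 n 3.8 z 4.4 t 13.2
delta [ 0.0056 -0.      0.0048] [-0.17  6.06  0.19] dist 0.007 6.1
```

send_path(ticks=[0,0.002,0.0005,0.001,0,2,0,0,0.003,0.001,0.002,0,3,0,0,0.003,0.001,0.002,0,3,0])

```text
time_s: 13.5
tcp_pos: [0.5571, 0.1878, -0.004]
ee_rot: [[0.2, -0.98, -0.022], [-0.97, -0.201, 0.138], [-0.14, -0.006, -0.99]]
wrist_force: [-4.4, 13.1, 6.0]
gripper_width: 0.369
gripper_force: 30.0
```

```bash
python3 -c "
from h import *
go(-22.4,41,4,.5)"
```

```text
flat X -23.0 Y 0.6 z 42.7  btn X 38.4 Y 0.9 z 51.4  F e 13.7 n 1.7 z 6.0 t 13.5
delta [0.0033 0.0001 0.0037] [-0.31  4.04  0.21] dist 0.005 4.1
```

```bash
python3 -c "
from h import *
go(-22.6,42.7,3,.5)"
```

```text
flat X -23.0 Y 0.6 z 42.7  btn X 38.4 Y 0.9 z 51.4  F e 13.7 n 1.7 z 6.0 t 13.5
delta [0.0042 0.     0.0025] [-0.32  5.04  0.21] dist 0.005 5.1
```

send_path(ticks=[0,0.002,0,0.001,0,2.5,0,0,0.003,0,0.0018,0,5,0,0,0.003,0,0.0018,0,5,0])

```text
time_s: 13.8
tcp_pos: [0.5577, 0.1849, -0.0068]
ee_rot: [[0.202, -0.979, -0.005], [-0.978, -0.202, 0.052], [-0.051, -0.006, -0.999]]
wrist_force: [-5.1, 11.3, 2.9]
gripper_width: 0.37
gripper_force: 30.0
```

```bash
python3 -c "
from h import *
go(-22.4,42.5,0,.5)"
```

```text
flat X -21.7 Y 0.6 z 42.9  btn X 40.2 Y 0.9 z 46.1  F e 12.1 n 2.7 z 2.9 t 13.8
delta [0.0034 0.0001 0.0019] [-0.34  2.95  0.26] dist 0.004 3.0
```

send_path(ticks=[0,0.0015,0,0.001,0,1.5,0,0,0.003,0,0.002,0,3,0,0,0.003,0,0.002,0,3,0])

```text
time_s: 14.1
tcp_pos: [0.5587, 0.182, -0.0087]
ee_rot: [[0.201, -0.98, 0.007], [-0.98, -0.201, 0.001], [-0.0, -0.007, -1.0]]
wrist_force: [-6.1, 11.8, 4.7]
gripper_width: 0.372
gripper_force: 30.0
```

```bash
python3 -c "
from h import *
go(-21.5,41,0,.5)"
```

```text
flat X -22.2 Y 0.3 z 42.6  btn X 39.8 Y 0.5 z 42.6  F e 12.7 n 3.6 z 4.7 t 14.1
delta [-0.0007  0.0004  0.0016] [-0.39  0.    0.2 ] dist 0.002 0.4
```

send_path(ticks=[0,-0.001,0,0,0,0,0,0,-0.002,0,0.0005,0,0,0,0,-0.002,0,0.0005,0,0,0])

```text
time_s: 14.4
tcp_pos: [0.5587, 0.1833, -0.0091]
ee_rot: [[0.2, -0.98, 0.007], [-0.98, -0.2, 0.002], [-0.0, -0.007, -1.0]]
wrist_force: [-3.8, 10.2, 2.4]
gripper_width: 0.369
gripper_force: 30.0
```

```bash
python3 -c "
from h import *
state()"
```

```text
flat X -20.9 Y 0.1 z 42.2  btn X 41.1 Y 0.3 z 42.2  F e 10.8 n 1.7 z 2.4 t 14.4
```

send_path(ticks=[0.6,0,0,0,0,0,0,0.6,0,0,0,0,0,0,0.6,0,0,0,0,0,0,0.6,0,0,0,0,0,0,0.6,0,0,0,0,0,0])

```text
time_s: 14.9
tcp_pos: [0.5573, 0.1795, -0.0108]
ee_rot: [[0.198, -0.98, 0.002], [-0.98, -0.198, -0.003], [0.003, -0.001, -1.0]]
wrist_force: [-1.0, 0.6, 0.1]
gripper_width: 0.591
gripper_force: 0.0
```

Released. I'll raise straight up and look.

send_path(ticks=[0.6,0,0,-0.02,0,0,0,0.6,0,0,-0.06,0,0,0,0.6,0,0,-0.1,0,0,0,0.6,-0.04,0,-0.12,0,0,0,0.6,-0.04,0,-0.12,0,0,0,0.6,-0.04,0,-0.12,0,0,0])

```text
time_s: 15.5
tcp_pos: [0.5487, 0.22, 0.1094]
ee_rot: [[0.2, -0.98, 0.002], [-0.98, -0.2, -0.002], [0.002, -0.002, -1.0]]
wrist_force: [0.1, -1.3, -0.4]
gripper_width: 0.603
gripper_force: 0.0
```

Run:
```python
from h import *
w=cap('wrist'); save(w,'w6.png',s=1.25)
vv,uu=np.mgrid[60:300,220:420]; P=pts(w,np.c_[uu.ravel(),vv.ravel()]); X=(P[:,:2]-O)@e*1000; Y=(P[:,:2]-O)@n*1000; z=P[:,2]*1000
for x in range(-60,66,4):
    q=(abs(X-x)<2)&(abs(Y)<4)&(z<75)
    if q.sum(): print(x,np.percentile(z[q],90).round(1),end='|')
s=(z>35)&(z<62)&(X>-12)&(X<30)&(abs(Y)<20); print('\nY',np.percentile(Y[s],[1,99]))
for a,b in((-12,-2),(18,30)):
    q=s&(X>a)&(X<b); print(Y[q].min(),Y[q].max(),np.percentile(z[q],99))
print(w['pixels'].shape)
```

```text
-60 8.4|-52 55.5|-48 55.6|-44 55.9|-40 55.6|-36 53.4|-32 46.4|-28 46.0|-24 47.7|-20 56.9|-16 56.9|-12 57.1|-8 57.0|-4 57.0|0 57.1|4 57.0|8 57.0|12 56.6|16 57.0|20 56.8|24 56.6|28 56.6|32 56.4|36 56.7|40 45.2|44 41.9|48 41.5|52 43.8|56 44.6|60 44.6|64 45.0|
Y [-16.51931245  14.94808432]
-17.028132288992314 14.699191478296862 57.30171218348761
-16.585659521165287 15.245534747960075 56.859313809025075
(400, 640, 3)
```

View pics/w6.png

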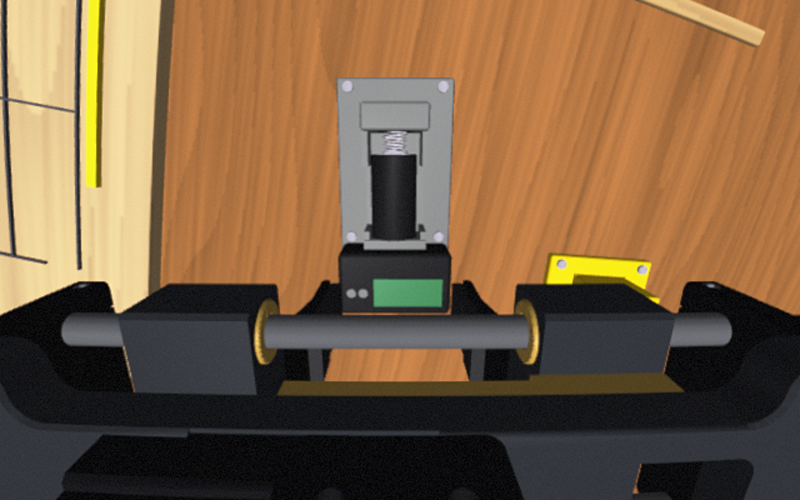

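The cell lies in the bay, (393,197), between the coil and the contact. It is level to 0.4 mm but seems to be 1–1.5 mm above seated height, so I'll press gently with shut fingers on its middle.

Run:
```python
from h import *
R=Rdown(YAW-180); p=np.r_[O+e*.0095+n*-.0007,.035]; delta(p,R)
```

```text
delta [ 0.0358 -0.0036  0.0736] [ 0.   -0.19  0.07] dist 0.082 0.2
```

send_path(ticks=[0,0.036,-0.0035,0,0,0,0,0,0.036,-0.0035,0,0,0,0,0,0.036,-0.0035,0.02,0,0,0,0,0.036,-0.0035,0.04,0,0,0,0,0.036,-0.0035,0.06,0,0,0,0,0.036,-0.0035,0.07,0,0,0,0,0.036,-0.0035,0.07,0,0,0,0,0.036,-0.0035,0.07,0,0,0])

```text
time_s: 16.35
tcp_pos: [0.5601, 0.1847, 0.0394]
ee_rot: [[0.199, -0.98, 0.002], [-0.98, -0.199, -0.003], [0.003, -0.002, -1.0]]
wrist_force: [-0.6, 0.2, -0.1]
gripper_width: 0.019
gripper_force: 0.0
```

send_path(ticks=[0,0,0,0.004,0,0,0,0,0,0,0.008,0,0,0,0,0,0,0.011,0,0,0,0,0,0,0.011,0,0,0])

```text
time_s: 16.75
tcp_pos: [0.5595, 0.1846, 0.028]
ee_rot: [[0.199, -0.98, 0.002], [-0.98, -0.199, -0.003], [0.003, -0.001, -1.0]]
wrist_force: [-0.1, 0.4, -0.7]
gripper_width: 0.007
gripper_force: 0.0
```

send_path(ticks=[0,0,0,0.001,0,0,0,0,0,0,0.002,0,0,0,0,0,0,0.003,0,0,0,0,0,0,0.003,0,0,0], only="tcp_pos|wrist")

```text
tcp_pos: [0.5597, 0.1847, 0.0252]
wrist_force: [0.1, 0.4, 0.1]
```

send_path(ticks=[0,0,0,0.001,0,0,0,0,0,0,0.0015,0,0,0,0,0,0,0.0015,0,0,0], only="tcp_pos|wrist")

```text
tcp_pos: [0.5598, 0.1847, 0.0238]
wrist_force: [0.2, 0.1, 1.0]
```

send_path(ticks=[0,0,0,0.0005,0,0,0,0,0,0,0.001,0,0,0,0,0,0,0.001,0,0,0], only="tcp_pos|wrist")

```text
tcp_pos: [0.5602, 0.1848, 0.0235]
wrist_force: [-0.6, -0.2, 4.4]
```

send_path(ticks=[0,0,0,0.0005,0,0,0,0,0,0,0.001,0,0,0,0,0,0,0.001,0,0,0], only="tcp_pos|wrist")

```text
tcp_pos: [0.5606, 0.1848, 0.0231]
wrist_force: [-0.9, -2.1, 7.8]
```

send_path(ticks=[0,0,0,0.0005,0,0,0,0,0,0,0.001,0,0,0,0,0,0,0.001,0,0,0], only="tcp_pos|wrist")

```text
tcp_pos: [0.5611, 0.1849, 0.0226]
wrist_force: [-0.4, -1.0, 8.9]
```

send_path(ticks=[0,0,0,0.0005,0,0,0,0,0,0,0.0007,0,0,0,0,0,0,0.0007,0,0,0], only="tcp_pos|wrist")

```text
tcp_pos: [0.5613, 0.1849, 0.0224]
wrist_force: [-1.8, -1.9, 10.6]
```

send_path(ticks=[0,0,0,-0.01,0,0,0,0,0,0,-0.05,0,0,0,0.3,-0.04,0.003,-0.09,0,0,0,0.6,-0.04,0.003,-0.09,0,0,0,0.6,-0.04,0.003,-0.09,0,0,0,0.6,-0.04,0.003,-0.09,0,0,0,0.6,-0.04,0.003,-0.09,0,0,0,0.6,-0.04,0.003,-0.09,0,0,0], only="tcp_pos|wrist")

```text
tcp_pos: [0.5481, 0.2225, 0.1085]
wrist_force: [0.5, 0.3, -0.8]
```

Run:
```python
from h import *
w=cap('wrist')
vv,uu=np.mgrid[60:300,220:420]; P=pts(w,np.c_[uu.ravel(),vv.ravel()]); X=(P[:,:2]-O)@e*1000; Y=(P[:,:2]-O)@n*1000; z=P[:,2]*1000
for x in range(-52,66,4):
    q=(abs(X-x)<2)&(abs(Y)<4)&(z<75)
    if q.sum(): print(x,np.percentile(z[q],50).round(1),np.percentile(z[q],90).round(1),end='|')
s=(z>40)&(z<62)&(X>-12)&(X<30)&(abs(Y)<20)
for a,b in((-12,-2),(18,30)):
    q=s&(X>a)&(X<b); print(Y[q].min(),Y[q].max())
hs=(z>52)&(z<58)&(X>-54)&(X<-39)&(abs(Y)<30); print('house',Y[hs].min(),Y[hs].max(), np.median(z[hs]))
b=(z>6)&(z<12)&(abs(Y)<60)&(X<-60)&(X>-75); print('base',np.median(z[b]),Y[b].min(),Y[b].max()); k=(z>54)&(X>-25)&(X<45)&(abs(Y)<3); print('cell X',X[k].min(),X[k].max())
print(sensors.sense()['time_s'])
```

```text
-52 54.7 55.9|-48 54.8 55.7|-44 54.7 55.8|-40 54.6 55.2|-36 46.2 54.0|-32 45.0 46.5|-28 33.2 46.1|-24 44.9 47.0|-20 54.6 55.4|-16 54.6 55.7|-12 54.8 55.6|-8 54.7 55.6|-4 54.6 55.8|0 54.8 55.4|4 54.8 55.6|8 54.7 55.9|12 54.8 55.4|16 54.8 55.7|20 54.9 55.6|24 54.7 55.6|28 54.9 55.8|32 54.8 55.6|36 54.9 55.8|40 43.6 45.2|44 41.0 41.6|48 40.7 41.4|52 41.1 43.9|56 43.8 44.8|60 43.7 44.5|64 43.9 44.5|-16.64391649989206 14.108906853734288
-17.282892412728895 14.492789828663659
house -22.331635838540812 23.089368765810807 54.70573161596154
base 7.8753919161969606 -44.424832196433414 44.76197876252785
cell X -21.58370315168316 37.27284736725435
19.5
```

The press seated the cell: its top now equals the housing top (57 mm), level along its length. I'll check the lateral centring before handing in.

Run:
```python
from h import *
w=load('wrist'); vv,uu=np.mgrid[60:300,220:420]; P=pts(w,np.c_[uu.ravel(),vv.ravel()]); X=(P[:,:2]-O)@e*1000; Y=(P[:,:2]-O)@n*1000; z=P[:,2]*1000
for a,b in((-20,-6),(-6,8),(8,22),(22,36)):
    q=(X>a)&(X<b)&(abs(Y)<14)&(z>48); A=np.c_[2*Y[q],2*z[q],np.ones(q.sum())]; s=np.linalg.lstsq(A,Y[q]**2+z[q]**2,rcond=None)[0]
    f=np.polyfit(Y[q],z[q],2); print(a,'axis Y %.2f z %.2f r %.2f'%(s[0],s[1],np.sqrt(s[2]+s[0]**2+s[1]**2)),'ridge',-f[1]/2/f[0])
im=w['pixels'].astype(int)
for v in (140,160,180):
    r=im[v].max(1); d=np.where(r[270:370]<75)[0]+270; print(v,d.min(),d.max(), [int(x) for x in r[288:346]])
```

```text
-20 axis Y -1.00 z 40.34 r 14.82 ridge -1.043233210553482
-6 axis Y -0.98 z 40.25 r 14.92 ridge -0.9957285671413346
8 axis Y -0.03 z 140.66 r 87.90 ridge -4.057362685603862
22 axis Y 0.29 z 140.65 r 87.81 ridge -0.5796825373892747
140 297 331 [151, 151, 154, 152, 156, 158, 159, 139, 86, 28, 17, 26, 27, 28, 36, 27, 28, 29, 39, 38, 46, 47, 46, 48, 53, 57, 50, 51, 46, 45, 46, 39, 44, 31, 32, 33, 32, 28, 28, 28, 22, 22, 24, 32, 102, 144, 157, 151, 153, 153, 151, 152, 151, 150, 151, 152, 148, 152]
160 297 331 [149, 153, 151, 154, 156, 156, 157, 157, 108, 34, 27, 32, 29, 32, 31, 32, 31, 37, 37, 38, 41, 47, 49, 48, 50, 57, 51, 44, 49, 49, 41, 41, 36, 32, 32, 34, 27, 28, 30, 22, 25, 23, 16, 41, 131, 154, 153, 151, 154, 152, 150, 150, 147, 150, 150, 146, 148, 147]
180 293 338 [153, 154, 153, 135, 86, 49, 49, 47, 43, 30, 18, 29, 30, 23, 31, 32, 35, 38, 38, 42, 43, 44, 47, 52, 49, 54, 53, 45, 46, 38, 45, 41, 32, 30, 34, 31, 24, 21, 30, 20, 26, 19, 19, 52, 130, 153, 107, 58, 44, 52, 56, 117, 144, 151, 146, 149, 148, 149]
```

The axis is within about 1.3 mm of the bay's axis, inside the 3 mm allowed. The cell is seated and level, and the gripper is clear, so I'm handing in.

```bash
python3 -c "
from station import workorder
print(workorder.finish_job())"
```

```text
the job is handed in; nothing more can be done
None
```

The big cell lies level in the grey tray, held between spring and contact with its top at seated height; I handed in with the clock at about 20 s, and the verdict was not shown to me.

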